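Reclamp the snorkel stand, release its mast and hold it fully out

TASK

The telescoping snorkel stand is in the slide-jaw fixture with its release button hidden against the notched fixed jaw: slide the jaw open, turn the stand a quarter turn so the button faces the open front (away from the low back rail), and slide the jaw shut to clamp it upright on the fixture floor, centred on and against the fixed jaw. Then press the button so the mast springs up, grip its saddle head and pull it up past the first stop to the second, without lifting the stand. Finish still holding the head there, and leave the other things alone.

Things in the scene. Friction and masses are not known exactly. Their poses are not given: they have to be found in the camera images.
- fixture: Grey slide-jaw fixture fixed to the table, base 110 (its x) x 230 (its y, -140 to +90) x 14 mm. Origin on the table, z up; its floor is 14 mm above the table. The -x side is the open front, roughly towards the robot; the fixed jaw is at +y, the sliding jaw comes from -y. Low back rail: inner face at x = +30 mm, y -60 to +60 mm, top 23 mm above the table.
- fixed_jaw (a point): Middle of the fixed jaw's clamping plane, at fixture x = 0, y = +60 mm, on the floor 14 mm above the table. Two steel pillars rise from the floor to 78 mm above the table, with a notch 22 mm wide and 14 mm deep between them, open at the top, in which the button hides at the start. Same axes as the fixture.
- jaw (a joint): Sliding jaw, m. Its clamping face is at fixture y = 0.019 - value (gap between jaws 0.041 + value): clamps the 44 mm stand at about 0.003, fully open 0.078. Opens towards fixture -y; takes about 3 N to slide (up to 12 N when pushing the stand over the floor) and stays where left. Jaw plate 40 mm wide, 16 mm thick, top 59 mm above the table.
- jaw_post (a point): Middle of the sliding jaw's upright black handle post, 52 mm behind its clamping face, 59 mm above the table. Post 26 mm along fixture x, 16 mm along fixture y, top 79 mm above the table, standing on an arm 30 mm wide whose top is 34 mm above the table; 28 mm free between post and jaw plate.
- stand_center (a point): Centre of the loose snorkel stand's square aluminium socket, 44 x 44 x 70 mm, 35 mm above its underside; 0.7 to 0.9 kg. Its z is up along the mast, its -x face has the button. At the start it is on the fixture floor, near x = 0, turned -90 deg (button to the fixed jaw); it is wanted at 0 deg to the fixture (button to fixture -x). The head's horns reach 16 mm above the socket's top.
- button_face (a point): Middle of the outer face of the round black release button: 14 mm in diameter, 7 mm proud of the socket's -x face, 57 mm above the socket's underside, 13 mm below its top. It is pressed level, along the stand's +x.
- button (a joint): Button travel, m: 0 out, 0.006 fully in (about 4 N; springs back). Pushed in past about 0.0035 it unlatches the mast, which springs up about 15 mm by itself; until then the mast is locked down.
- head (a point): Centre of the grey saddle head's cross bar on top of the mast: 44 mm along the stand's x, 20 mm along the stand's y (grip across this), 10 mm high, with a 5 mm horn on top of each end. At the start 76 mm above the stand's underside, bar 1 mm clear of the socket; rises with both mast sections. Axes as the stand's.
- mast_inner (a joint): Inner mast section, m: 0 in (latched), about 0.015 once the button has been pressed, 0.040 fully out = first stop. About 1 N pulls it out; springs back to about 0.015.
- mast_outer (a joint): Outer mast section, m: 0 in, 0.040 fully out; both sections out = second stop, head 80 mm higher than at the start. Moves once the first stop is reached; takes 3 to 4 N, springs back if let go. Pulling hard past the second stop lifts the stand.
- mask: Smoked-grey dive mask, about 160 x 65 x 75 mm, bystander; origin under its lens.
- canister: Stainless canister with twist cap, diameter 66 mm, 106 mm tall, bystander; origin under its centre.
- mouthpiece_a: Clear silicone mouthpiece, about 55 x 52 x 22 mm, bystander; origin under its round stub.
- mouthpiece_b: Blue silicone mouthpiece, about 55 x 52 x 22 mm, bystander; origin under its round stub.
- torch: Grey dive torch lying along its y, 150 mm long, head 40 mm in diameter, bystander; origin under its middle.
- dive_weight: Grey coated dive weight, 85 x 55 x 30 mm, 0.9 kg, bystander; origin under its centre.
- brush: Hand brush lying flat, bystander; origin underneath, its length along x.
There are look-alikes about, which are no part of the job. Of the things like the part that bears stand_center, leave any that is orange, purple or red; of the rest the smaller one is meant.

How it is judged:
On the way, in this order (a step that is already met when the one before it is completed fails the run):
1. the stand is turned with its button to the open front and clamped again, upright on the floor against the fixed jaw, the mast still in (value of joint jaw below 0.007 m and x of button_face in the frame of fixture below -0.015 m and x of stand_center in the frame of fixture between -0.014 and 0.014 m and y of stand_center in the frame of fixture above 0.033 m and z of stand_center in the frame of fixture between 0.045 and 0.054 m and angle between stand's own z axis and vertical below 0.09 rad and value of joint each of mast_inner, mast_outer below 0.004 m), for 0.2 s.
2. the button is pressed and the mast springs up while the stand is clamped (value of joint jaw below 0.007 m and x of button_face in the frame of fixture below -0.015 m and x of stand_center in the frame of fixture between -0.014 and 0.014 m and y of stand_center in the frame of fixture above 0.033 m and z of stand_center in the frame of fixture between 0.045 and 0.054 m and angle between stand's own z axis and vertical below 0.09 rad and value of joint mast_inner above 0.008 m), for 0.1 s.
At the end, for the whole second after the job is handed in: Both mast sections out to within 6 mm of their 40 mm stops, head still and held by the fingers (over 2 N); stand still clamped with its button to the open front, within 5 mm of the fixed jaw and floor, within 14 mm of the fixture's middle in x, upright within 5 deg, jaw at 0.007 or less (value of joint jaw below 0.007 m and x of button_face in the frame of fixture below -0.015 m and x of stand_center in the frame of fixture between -0.014 and 0.014 m and y of stand_center in the frame of fixture above 0.033 m and z of stand_center in the frame of fixture between 0.045 and 0.054 m and angle between stand's own z axis and vertical below 0.09 rad and value of joint each of mast_inner, mast_outer above 0.034 m and contact force between the fingers and mast_inner above 2 N and linear speed of mast_inner below 0.02 m/s); the arm keeps its last pose, push and grip.
It fails at once if one of the other things (mask, canister, mouthpieces, torch, dive weight, brush) is moved by more than 30 mm (distance of any of mask, canister, mouthpiece_a, mouthpiece_b, torch, dive_weight, brush from where it was at the start of the episode above 0.03 m).
It fails at once if the stand is tipped over (angle between stand's own z axis and vertical above 0.6 rad).
It also fails if it takes over 72 s, if anything falls off the work surface, if the arm or the gripper's body presses on something with over 40 N, if the wrist force passes 120 N, or if a joint passes its speed limit or range.

ROBOT

A 6-joint arm with a two-finger parallel gripper is mounted at the origin on the work surface. World frame = base frame: x ahead of the robot, y to its left, z up, the work surface at z = 0. Lengths are in m, angles in rad, forces in N, time in s.
With the tool pointing down it reaches from about 0.15 to 0.775 m from the base axis. Payload 6.1 kg.
Tool frame: the origin (TCP) lies on the centre line of the jaws, within the pads' length; the fingertips stand 22 mm ahead of it and the grasp point (between the pads) lies 3 mm ahead of it; z points along the fingers, y is the direction in which the jaws open and shut (so a half turn about z gives the same grasp; the last joint's range is limited). The gripper opens to 85 mm and grips with 20 to 120 N. Pads are 22 mm wide; open, the fingers measure 114 mm over their backs; the gripper's body (76 mm by 85 mm) begins 54 mm behind the grasp point. The pads swing forward as they close: fully open they stand 13 mm farther back than shut.
Start: joints at [1.29, 0.126, -0.04, 1.405, 0, 1.571], TCP at [0.145, 0.504, 0.231] pointing down, gripper open.
Joint ranges: [-2.72, 2.72], [-0.95, 1.95], [-1.27, 1.35], [-1.78, 2.02], [-1.46, 1.47], [-3.14, 3.14]. Speed limits (rad/s): [2.39, 2.39, 3.01, 3.14, 3.14, 3.14].

INTERFACE

Orientations are given as a unit quaternion [x, y, z, w].
In Python, from workcell import ctrl gives the robot as it stands.
- The arm moves only by the shell command python3 -m crank 'ROWS' [FORCE]. ROWS is JSON, a list of rows, each a list of 3 entries, a list of its own where there are three numbers: the closure in counts, from 0 (fully open) to 255 (shut), then the shift along the tool's x, y, z in units of 50 mm (1.0 is 50 mm), then the turn, a rotation vector about the tool's x, y, z in units of 8 degrees (1.0 is 8 degrees). In form: [[grip, [dx, dy, dz], [ax, ay, az]], ...]. A call has 1 to 8 rows; each row is the pose to reach, as a shift and turn from the pose measured when the call began, along the tool's axes at that moment; what a row does not reach only later rows make up. A row lasts 1/10 s, in which the tool goes at most 50 mm and 8.59 degrees, less where a joint would pass 70% of its speed; a pose out of reach is approached as far as the arm can. A call with a gripper value outside its range is refused whole. The fingers move at their own pace and stop on an object; FORCE is the grip in N (left out, the last holds). Time passes only in rows, so rows that repeat a pose let the fingers close. It gives the time, the measured TCP pose, the force and the opening at its end, in the units of the state.
- ctrl.sense(): the state, without advancing time (a new reading comes with each control period).
- ctrl.get_image(name): name is "side" or "top" or "wrist"; returns the picture (480x640x3 uint8, red, green, blue); there is no depth.
- ctrl.get_calibration(name): a dict with "camera_matrix" (3x3 intrinsics, pixels), "k1" (the pictures are not rectified: a ray, as slopes to the right and down, at radius r is drawn at 1 + k1 r^2 times it, then the intrinsics apply), "rvec" (rotation vector, rad) and "tvec" (3), from world to camera coordinates, as OpenCV has them; the wrist camera has in their place "tool_from_camera" (4x4, takes a point from camera to tool coordinates, whose origin is the TCP and whose axes are the flange's). Camera axes: x right, y down, z forward; pixel columns grow to the right and rows downward; lengths in m; the calibration is good to about 2 mm. A picture is of the moment at which its call begins: read the wrist's pose just before it. get_calibration takes no time and is no camera call.
- ctrl.sign_off(): hands the job in, once; it reports no verdict.
The state is a dict: "time": time; "joint_positions": joint angles; "qd": joint speeds; "joint_efforts": joint torques, N m; "ee_pos": TCP position; "orientation": TCP orientation; "force": force on the tool from outside, world axes, zero at the start; "moment": the same for the moment, N m; "opening": finger opening in m.
Only numpy, scipy, OpenCV 4.12 (cv2) and the standard library are available. Lean on these libraries where they do the work, as an engineer would, in place of code of your own. Each camera call takes 0.05 s, during which the arm holds its last target. There are 200 camera calls.

## Working session

There is one attempt and no reset: what is moved stays moved. The work goes in short steps, Python scripts to look and compute and a shell command to move; the robot and the scene stay as the last step left them, time stands still between calls to the robot, and variables do not carry over. Pictures are saved under pics/ and viewed, about 8 in all and at most 12, crops included, and the job is handed in when it is done.

```bash
ls; mkdir -p pics
python3 - <<'E'
from workcell import ctrl
import cv2,numpy as np
print(ctrl.sense())
for n in("top","side"):
    im=ctrl.get_image(n); np.save(f"pics/{n}.npy",im); cv2.imwrite(f"pics/{n}0.png",im[:,:,::-1]); print(n,ctrl.get_calibration(n))
print(ctrl.get_calibration("wrist"))
E
```

```text
pics
{'time': 0.0, 'joint_positions': array([ 1.28996758e+00,  1.26348932e-01, -4.06034904e-02,  1.40534483e+00,
        3.51985298e-05,  1.57081242e+00]), 'qd': array([ 1.31895928e-03,  1.35828122e-03, -1.46381813e-03,  1.44658331e-03,
        3.42751074e-05, -1.01795622e-03]), 'joint_efforts': array([-1.64595454e-03, -4.35915327e+01,  3.52924705e+01,  1.73818879e-02,
       -2.67079058e-04,  2.96377749e-07]), 'ee_pos': array([0.14538814, 0.50406678, 0.2302468 ]), 'orientation': array([ 1.39961361e-01,  9.90156682e-01, -7.40616799e-04, -1.22450222e-04]), 'force': array([ 0.02109382,  0.19201236, -0.29630048]), 'moment': array([ 0.03356559, -0.01498897, -0.0414508 ]), 'opening': 0.08538906380439014}
top {'camera_matrix': array([[588.25154347,   0.        , 319.92563423],
       [  0.        , 588.25154347, 241.20196638],
       [  0.        ,   0.        ,   1.        ]]), 'k1': -0.05001546768226254, 'rvec': array([ 2.1226631 , -2.17290451,  0.16372198]), 'tvec': array([0.03572346, 0.53585432, 1.18289189])}
side {'camera_matrix': array([[477.34419597,   0.        , 327.75875367],
       [  0.        , 477.34419597, 237.31454281],
       [  0.        ,   0.        ,   1.        ]]), 'k1': -0.02962583326181129, 'rvec': array([ 2.37463308, -0.64231696,  0.25770646]), 'tvec': array([-0.43184915,  0.26098023,  0.75831737])}
{'camera_matrix': array([[398.87241394,   0.        , 316.34034146],
       [  0.        , 398.87241394, 244.06966229],
       [  0.        ,   0.        ,   1.        ]]), 'k1': -0.08066668121621959, 'tool_from_camera': array([[-2.39283840e-05, -9.63587056e-01, -2.67394811e-01,
         6.71440375e-02],
       [ 9.99999079e-01,  3.39746766e-04, -1.31380241e-03,
         1.36397371e-03],
       [ 1.35680952e-03, -2.67394596e-01,  9.63586161e-01,
        -1.42814093e-01],
       [ 0.00000000e+00,  0.00000000e+00,  0.00000000e+00,
         1.00000000e+00]])}
```

View pics/top0.png

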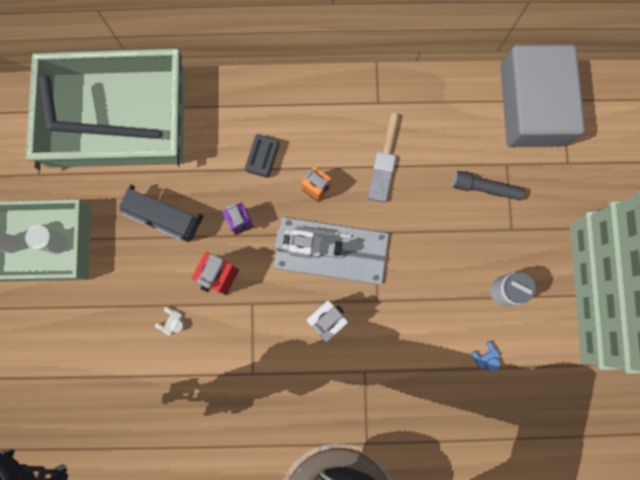

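View pics/side0.png

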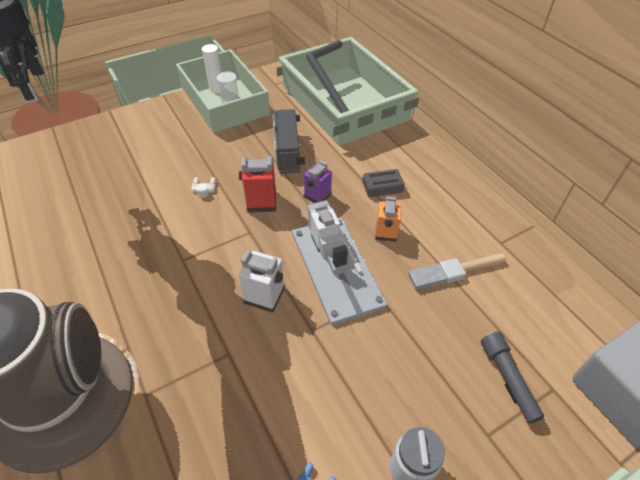

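Look-alikes: white stand in the fixture at (300,242), loose white stand at (327,320), and orange (316,183), purple (236,217) and red (214,272) ones. The one in the fixture fits: it is not one of the excluded colours and looks smaller than the loose white one. I'll check this in an enlarged crop.

```bash
python3 - <<'E'
import cv2,numpy as np
im=np.load("pics/top.npy")[:,:,::-1]
c=im[205:350,260:405]; cv2.imwrite("pics/crop1.png",cv2.resize(c,(580,580),interpolation=cv2.INTER_CUBIC))
E
cat > h.py <<'E'
import numpy as np,cv2
from scipy.spatial.transform import Rotation as R
from workcell import ctrl
def undist(n,p):
    C=ctrl.get_calibration(n);K=C["camera_matrix"];k=C["k1"]
    return C,cv2.undistortPoints(np.array([[p]],float),K,np.array([k,0,0,0.]))[0,0]
def world(n,p,z,s=None):
    """pixel -> world point at height z"""
    C,u=undist(n,p); d=np.array([u[0],u[1],1.])
    if n=="wrist":
        T=C["tool_from_camera"];Rt=R.from_quat(s["orientation"]).as_matrix()
        o=s["ee_pos"]+Rt@T[:3,3]; d=Rt@T[:3,:3]@d
    else:
        M=R.from_rotvec(C["rvec"]).as_matrix();o=-M.T@C["tvec"];d=M.T@d
    return o+d*(z-o[2])/d[2]
def pix(n,P,s=None):
    C=ctrl.get_calibration(n);P=np.atleast_2d(np.array(P,float))
    if n=="wrist":
        T=C["tool_from_camera"];Rt=R.from_quat(s["orientation"]).as_matrix()
        M=(Rt@T[:3,:3]).T;t=-M@(s["ee_pos"]+Rt@T[:3,3]);rv=cv2.Rodrigues(M)[0]
    else: rv,t=C["rvec"],C["tvec"]
    return cv2.projectPoints(P,rv,t,C["camera_matrix"],np.array([C["k1"],0,0,0.]))[0][:,0]
E
```

```text
(no output)
```

View pics/crop1.png

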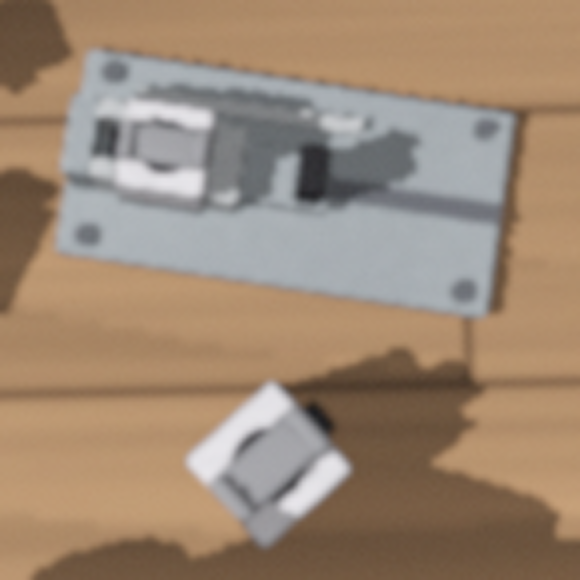

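The crop shows the white stand in the fixture, with the button at crop (105,138) in the notch and the head at (170,145). The loose white one is larger (about 29 px per side against 24 px) and not in the fixture. The fixture stand is the one meant. Base corners in crop pixels: (92,48), (518,113), (490,315), (58,248). The post is at (313,172).

```bash
cat >> h.py <<'E'
def fix():
    m=[(.055,.09),(.055,-.14),(-.055,-.14),(-.055,.09)]
    c=[(92,48),(518,113),(490,315),(58,248)]
    W=np.array([world("top",(260+(a+.5)/4-.5,205+(b+.5)/4-.5),.014)[:2] for a,b in c]);m=np.array(m)
    mc=m-m.mean(0);wc=W-W.mean(0)
    th=np.arctan2((mc[:,0]*wc[:,1]-mc[:,1]*wc[:,0]).sum(),(mc*wc).sum())
    Q=np.array([[np.cos(th),-np.sin(th)],[np.sin(th),np.cos(th)]])
    return th,Q,W.mean(0)-Q@m.mean(0),W-(m@Q.T+W.mean(0)-Q@m.mean(0))
E
python3 - <<'E'
from h import *
th,Q,o,r=fix();print(np.degrees(th),o,r*1000)
w=lambda a,b,z:Q.T@(world("top",(260+a/4,205+b/4),z)[:2]-o)
print("post",w(313,160,.079),"head",w(170,145,.1),"button/sock",w(105,138,.071), "white top",w(162,153,.084))
s=ctrl.sense();print(R.from_quat(s["orientation"]).as_matrix())
E
```

```text
-10.164548678378273 [0.5258957  0.02258493] [[-0.7981362  -0.13920497]
 [-0.54996256  0.27606371]
 [ 0.64128824 -0.04635668]
 [ 0.70681052 -0.09050206]]
post [ 0.00259249 -0.0358132 ] head [-0.00390017  0.0352879 ] button/sock [-0.00130698  0.069749  ] white top [-0.00623798  0.03937592]
[[-9.60829921e-01  2.77138434e-01 -3.89967077e-04]
 [ 2.77138708e-01  9.60828940e-01 -1.37278959e-03]
 [-5.76110212e-06 -1.42709228e-03 -9.99998982e-01]]
```

```bash
cat >> h.py <<'E'
def go(fx,fy,z,yaw):
    """tool-down target in fixture coords, yaw deg of tool y from fixture x -> shift/turn units"""
    th,Q,o,_=fix(); s=ctrl.sense();p=np.append(Q@[fx,fy]+o,z)
    a=th+np.radians(yaw);y=np.array([np.cos(a),np.sin(a),0]);zz=np.array([0,0,-1.]);G=np.c_[np.cross(y,zz),y,zz]
    M=R.from_quat(s["orientation"]).as_matrix()
    f=Q.T@(s["ee_pos"][:2]-o)
    print("now f",np.round(f,4),"z",round(s["ee_pos"][2],4),"t",s["time"],"F",np.round(s["force"],1),"open",round(s["opening"],4))
    print("shift",np.round(M.T@(p-s["ee_pos"])/.05,3),"turn",np.round(np.degrees(R.from_matrix(M.T@G).as_rotvec())/8,2))
E
python3 -c "
from h import *
go(0,-.036,.2,0)"
```

```text
now f [-0.4595  0.4068] z 0.2303 t 0.1 F [-0.3  0.3  0.3] open 0.0855
shift [-10.055  -7.859   0.617] turn [-1.000e-02  1.000e-02  1.051e+01]
```

```bash
python3 -m crank '[[0,[-0.7,-0.5,0],[0,0,0.7]],[0,[-1.4,-1.1,0],[0,0,1.4]],[0,[-2.1,-1.6,0],[0,0,2.1]],[0,[-2.8,-2.2,0],[0,0,2.8]],[0,[-3.5,-2.7,0],[0,0,3.5]],[0,[-4.2,-3.3,0],[0,0,4.2]],[0,[-4.9,-3.8,0],[0,0,4.9]],[0,[-5.6,-4.4,0],[0,0,5.6]]]'; python3 -c "
from h import *
go(0,-.036,.2,0)"
```

```text
time: 0.9
ee_pos: [0.3541, 0.2136, 0.2304]
orientation: [0.508, 0.861, -0.001, 0.0]
force: [0.0, 1.1, -0.4]
opening: 0.0854
now f [-0.2028  0.1577] z 0.2304 t 0.9 F [ 0.   1.1 -0.4] open 0.0854
shift [-5.564  0.708  0.612] turn [-0.    0.01  4.88]
```

```bash
python3 -m crank '[[0,[-0.8,0.1,0.1],[0,0,0.7]],[0,[-1.6,0.2,0.2],[0,0,1.4]],[0,[-2.4,0.3,0.3],[0,0,2.1]],[0,[-3.2,0.4,0.4],[0,0,2.8]],[0,[-4.0,0.5,0.5],[0,0,3.5]],[0,[-4.8,0.6,0.6],[0,0,4.2]],[0,[-5.56,0.71,0.61],[0,0,4.88]],[0,[-5.56,0.71,0.61],[0,0,4.88]]]'
python3 - <<'E'
from h import *
go(0,-.036,.2,0)
s=ctrl.sense();im=ctrl.get_image("wrist");cv2.imwrite("pics/w1.png",im[:,:,::-1])
th,Q,o,_=fix()
P=lambda x,y,z:np.append(Q@[x,y]+o,z)
print(pix("wrist",[P(0,-.036,.079),P(-.013,-.028,.079),P(.013,-.044,.079),P(0,.06,.078),P(-.055,.09,.014),P(.055,.09,.014),P(-.055,-.14,.014),P(.055,-.14,.014)],s))
E
```

```text
time: 1.7
ee_pos: [0.5213, -0.0158, 0.1988]
orientation: [0.769, 0.64, -0.001, 0.0]
force: [-0.6, -0.8, -0.1]
opening: 0.0855
now f [ 0.0023 -0.0386] z 0.1988 t 1.7 F [-0.6 -0.8 -0.1] open 0.0855
shift [ 0.051 -0.046 -0.024] turn [-0.01  0.02 -0.04]
[[312.22867189 233.95531837]
 [292.84343808 222.54839756]
 [331.32160161 245.1941004 ]
 [311.01423579  84.62444091]
 [240.32270741  54.38840844]
 [383.8076862   53.35193293]
 [253.8102028  327.12036131]
 [374.46754855 326.68153501]]
```

View pics/w1.png

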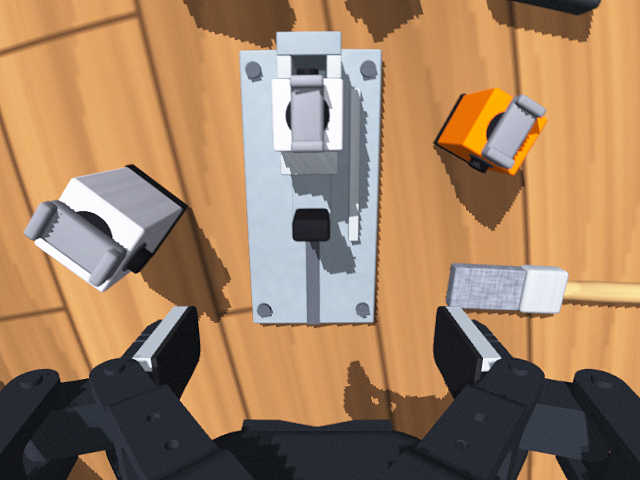

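```bash
python3 -m crank '[[0,[0.06,-0.05,0.8],[0,0,0]],[0,[0.06,-0.05,1.6],[0,0,0]],[0,[0.06,-0.05,2.4],[0,0,0]],[0,[0.06,-0.05,2.7],[0,0,0]],[255,[0.06,-0.05,2.7],[0,0,0]],[255,[0.06,-0.05,2.7],[0,0,0]],[255,[0.06,-0.05,2.7],[0,0,0]],[255,[0.06,-0.05,2.7],[0,0,0]]]' 60;  python3 -m crank '[[255,[0,0,0],[0,0,0]],[255,[0,0,0],[0,0,0]]]'; python3 -c "
from h import *
go(0,-.111,.063,0)"
```

```text
time: 2.55
ee_pos: [0.5188, -0.0108, 0.0656]
orientation: [0.768, 0.641, -0.0, 0.001]
force: [0.9, -0.2, -0.4]
opening: 0.0279
time: 2.75
ee_pos: [0.5186, -0.0108, 0.0659]
orientation: [0.768, 0.641, -0.0, 0.0]
force: [-1.3, 0.7, 0.6]
opening: 0.0241
now f [-0.0013 -0.0341] z 0.0659 t 2.75 F [-1.3  0.7  0.6] open 0.0241
shift [-1.537  0.029  0.06 ] turn [ 0.    0.01 -0.01]
```

```bash
python3 -m crank '[[255,[-0.2,0.01,0],[0,0,0]],[255,[-0.4,0.01,0],[0,0,0]],[255,[-0.6,0.01,0],[0,0,0]],[255,[-0.8,0.01,0],[0,0,0]],[255,[-1.0,0.02,0],[0,0,0]],[255,[-1.2,0.02,0],[0,0,0]],[255,[-1.4,0.02,0],[0,0,0]],[255,[-1.45,0.02,0],[0,0,0]]]'; python3 -m crank '[[255,[0,0,0],[0,0,0]],[0,[0,0,0],[0,0,0]],[0,[0,0,0],[0,0,0]],[0,[0,0,-1],[0,0,0]],[0,[0,0,-2],[0,0,0]],[0,[0,0,-2.8],[0,0,0]],[0,[0,0,-2.8],[0,0,0]]]'
python3 - <<'E'
from h import *
go(0,.035,.2,0)
s=ctrl.sense();im=ctrl.get_image("wrist");cv2.imwrite("pics/w2.png",im[:,:,::-1])
E
```

```text
time: 3.55
ee_pos: [0.5057, -0.0833, 0.0659]
orientation: [0.768, 0.64, -0.001, -0.0]
force: [-2.3, 10.0, -0.0]
opening: 0.0242
time: 4.25
ee_pos: [0.5091, -0.0843, 0.2128]
orientation: [0.768, 0.64, 0.003, 0.005]
force: [1.8, 0.5, -0.9]
opening: 0.0848
now f [ 0.0023 -0.1082] z 0.2128 t 4.25 F [ 1.8  0.5 -0.9] open 0.0848
shift [ 2.864 -0.059  0.25 ] turn [ 0.08  0.01 -0.03]
```

View pics/w2.png

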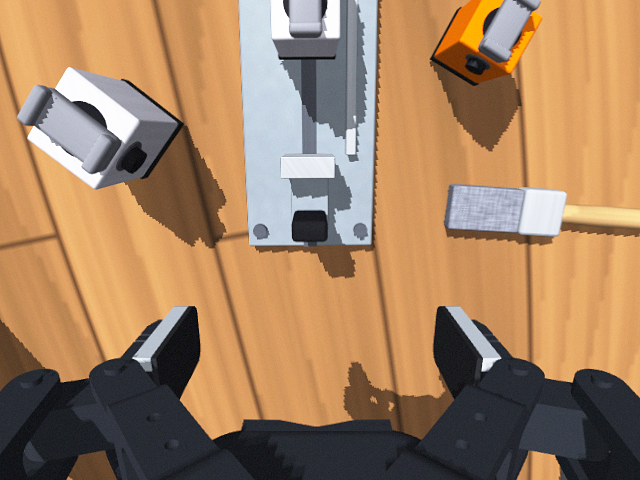

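```bash
python3 -m crank '[[0,[0.7,-0.02,0],[0.08,0.01,0]],[0,[1.4,-0.04,0],[0.08,0.01,-0.03]],[0,[2.1,-0.06,0],[0.08,0.01,-0.03]],[0,[2.8,-0.08,0],[0.08,0.01,-0.03]],[0,[2.9,-0.09,0],[0.08,0.01,-0.03]],[0,[2.9,-0.09,0],[0.08,0.01,-0.03]]]' 40; python3 -c "
from h import *
go(-.002,.037,.060,0)"
```

```text
time: 4.9
ee_pos: [0.5296, 0.0598, 0.2084]
orientation: [0.766, 0.643, -0.002, -0.001]
force: [0.2, -0.6, -0.2]
opening: 0.0854
now f [-0.0029  0.0373] z 0.2084 t 4.9 F [ 0.2 -0.6 -0.2] open 0.0854
shift [-1.000e-03  3.400e-02  2.968e+00] turn [-0.04  0.01  0.02]
```

```bash
python3 -m crank '[[0,[0,0.02,0.8],[-0.04,0,0]],[0,[0,0.02,1.6],[-0.04,0.01,0.02]],[0,[0,0.02,2.3],[-0.04,0.01,0.02]],[0,[0,0.02,2.8],[-0.04,0.01,0.02]],[0,[0,0.02,2.97],[-0.04,0.01,0.02]],[255,[0,0.02,2.97],[-0.04,0.01,0.02]],[255,[0,0.02,2.97],[-0.04,0.01,0.02]],[255,[0,0.02,2.97],[-0.04,0.01,0.02]]]' 40; python3 -m crank '[[255,[0,0,0],[0,0,0]],[255,[0,0,0],[0,0,0]],[255,[0,0,0],[0,0,0]]]'; python3 -c "
from h import *
go(-.006,.002,.064,0)"
```

```text
time: 5.7
ee_pos: [0.5307, 0.0594, 0.0616]
orientation: [0.767, 0.641, 0.001, 0.001]
force: [-3.6, 1.5, 6.3]
opening: 0.0442
time: 6.0
ee_pos: [0.5308, 0.0593, 0.0618]
orientation: [0.767, 0.641, 0.001, 0.001]
force: [-1.0, -0.7, -0.9]
opening: 0.0432
now f [-0.0017  0.037 ] z 0.0618 t 6.0 F [-1.  -0.7 -0.9] open 0.0432
shift [-0.7   -0.086 -0.044] turn [ 0.02 -0.   -0.  ]
```

```bash
python3 -m crank '[[255,[0,0,-0.05],[0,0,0]],[255,[0,0,-0.1],[0,0,0]],[255,[-0.2,-0.03,-0.1],[0,0,0]],[255,[-0.4,-0.06,-0.1],[0,0,0]],[255,[-0.6,-0.1,-0.1],[0,0,0]],[255,[-0.7,-0.1,-0.1],[0,0,0]],[255,[-0.7,-0.1,-0.1],[0,0,0]]]' ; python3 -c "
from h import *
go(-.006,.002,.066,90)"
```

```text
time: 6.7
ee_pos: [0.5193, 0.0247, 0.0668]
orientation: [0.768, 0.641, 0.001, 0.001]
force: [0.1, 0.0, -7.2]
opening: 0.0437
now f [-0.0069  0.001 ] z 0.0668 t 6.7 F [ 0.1  0.  -7.2] open 0.0437
shift [0.021 0.017 0.016] turn [  0.02   0.02 -11.27]
```

```bash
python3 -m crank '[[255,[0,0,0],[0,0,-0.4]],[255,[0,0,0],[0,0,-1.1]],[255,[0,0,0],[0,0,-1.8]],[255,[0,0,0],[0,0,-2.5]],[255,[0,0,0],[0,0,-3.2]],[255,[0,0,0],[0,0,-3.9]],[255,[0,0,0],[0,0,-4.6]],[255,[0,0,0],[0,0,-5.3]]]' ; python3 -c "
from h import *
go(-.006,.002,.066,90)"
```

```text
time: 7.5
ee_pos: [0.5195, 0.0249, 0.0668]
orientation: [0.482, 0.876, 0.001, 0.001]
force: [1.0, -0.5, -7.2]
opening: 0.0429
now f [-0.0067  0.0011] z 0.0668 t 7.5 F [ 1.  -0.5 -7.2] open 0.0429
shift [0.003 0.022 0.017] turn [ 0.01  0.02 -5.94]
```

```bash
python3 -m crank '[[255,[0,0,0],[0,0,-0.7]],[255,[0,0,0],[0,0,-1.5]],[255,[0,0,0],[0,0,-2.3]],[255,[0,0,0],[0,0,-3.1]],[255,[0,0,0],[0,0,-3.9]],[255,[0,0,0],[0,0,-4.7]],[255,[0,0,0],[0,0,-5.4]],[255,[0,0,0],[0.01,0.02,-5.94]]]'
python3 - <<'E'
from h import *
go(-.001,.004,.062,90)
s=ctrl.sense();im=ctrl.get_image("wrist");np.save("pics/w3.npy",im);a=ctrl.get_image("side");np.save("pics/s3.npy",a)
cv2.imwrite("pics/m3.png",np.vstack([cv2.resize(im[100:480,100:560],(600,300)),cv2.resize(a[160:360,200:440],(360,300),interpolation=cv2.INTER_CUBIC)[:, :].repeat(1,0) if 0 else cv2.copyMakeBorder(cv2.resize(a[160:360,200:440],(360,300)),0,0,0,240,0)])[:,:,::-1])
E
```

```text
time: 8.3
ee_pos: [0.5196, 0.0251, 0.0669]
orientation: [0.086, 0.996, 0.0, 0.0]
force: [-0.9, -0.3, -7.1]
opening: 0.0432
now f [-0.0067  0.0013] z 0.0669 t 8.3 F [-0.9 -0.3 -7.1] open 0.0432
shift [-0.113  0.053  0.098] turn [0.01 0.   0.03]
```

View pics/m3.png

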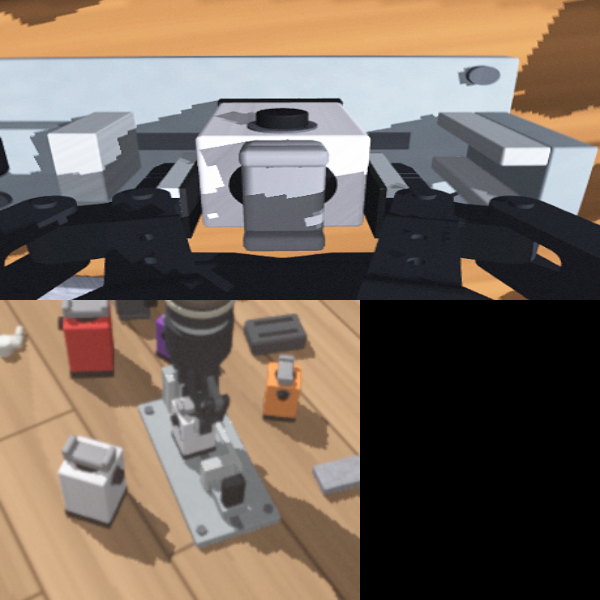

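```bash
python3 -m crank '[[255,[-0.06,0.03,0],[0,0,0]],[255,[-0.11,0.05,0],[0,0,0.03]],[255,[-0.11,0.05,0.04],[0,0,0.03]],[255,[-0.11,0.05,0.08],[0,0,0.03]],[255,[-0.11,0.05,0.105],[0,0,0.03]],[255,[-0.11,0.05,0.105],[0,0,0.03]]]'; python3 -m crank '[[75,[0,0,0],[0,0,0]],[75,[0,0,0],[0,0,0]],[75,[0,0,0],[0,0,0]],[75,[0,0,-0.4],[0,0,0]],[75,[0,0,-1],[0,0,0]],[75,[0,0,-1.8],[0,0,0]],[75,[0,0,-2.6],[0,0,0]],[75,[0,0,-2.8],[0,0,0]]]'; python3 -c "
from h import *
go(0,-.109,.200,90)"
```

```text
time: 9.0
ee_pos: [0.5256, 0.0265, 0.0619]
orientation: [0.09, 0.996, 0.0, 0.0]
force: [-1.0, -0.0, -3.7]
opening: 0.0434
time: 9.8
ee_pos: [0.5275, 0.0265, 0.207]
orientation: [0.09, 0.996, 0.001, 0.004]
force: [0.5, 0.6, 0.9]
opening: 0.0602
now f [0.0009 0.0042] z 0.207 t 9.8 F [0.5 0.6 0.9] open 0.0602
shift [ 0.01  -2.264  0.135] turn [ 0.02  0.06 -0.03]
```

```bash
python3 -m crank '[[255,[0,-0.7,0],[0,0,0]],[255,[0,-1.4,0],[0.02,0.06,0]],[255,[0,-2.1,0],[0.02,0.06,-0.03]],[255,[0.01,-2.8,0],[0.02,0.06,-0.03]],[255,[0.01,-2.95,0],[0.02,0.06,-0.03]],[255,[0.01,-2.95,0],[0.02,0.06,-0.03]]]'
python3 - <<'E'
from h import *
go(0,-.143,.064,90)
s=ctrl.sense();im=ctrl.get_image("wrist");cv2.imwrite("pics/w4.png",im[:,:,::-1])
E
```

```text
time: 10.4
ee_pos: [0.5002, -0.1194, 0.2063]
orientation: [0.09, 0.996, 0.0, -0.0]
force: [0.7, 0.2, 0.2]
opening: -0.0002
now f [-0.0002 -0.1443] z 0.2063 t 10.4 F [0.7 0.2 0.2] open -0.0002
shift [-0.007  0.026  2.847] turn [-0.   -0.01 -0.01]
```

View pics/w4.png

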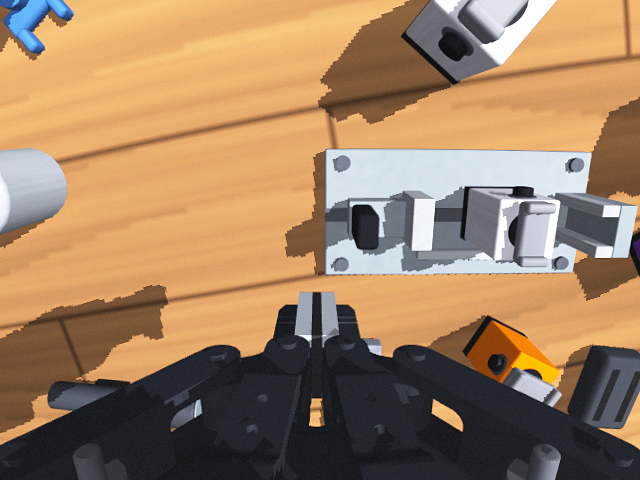

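```bash
python3 - <<'E'
from h import *
th,Q,o,_=fix();s=ctrl.sense()
for p,z in(((353,215),.079),((378,215),.079),((413,225),.059),((433,222),.059),((468,222),.084),((532,222),.084),((556,228),.084),((600,212),.078)): print(p,Q.T@(world("wrist",p,z,s)[:2]-o))
E
python3 -m crank '[[255,[0,-0.02,0.8],[0,0,0]],[255,[0,-0.02,1.6],[0,0,0]],[255,[0,-0.02,2.2],[0,0,0]],[255,[0,-0.02,2.6],[0,0,0]],[255,[0,-0.02,2.83],[0,0,0]],[255,[0,-0.02,2.83],[0,0,0]]]'; python3 -c "
from h import *
go(0,-.036,.064,90)"
```

```text
(353, 215) [-0.01313204 -0.11712668]
(378, 215) [-0.01315067 -0.0998322 ]
(413, 225) [-0.00159184 -0.07007578]
(433, 222) [-0.00391972 -0.05508831]
(468, 222) [-0.0094288  -0.03813194]
(532, 222) [-0.00961545  0.00777517]
(556, 228) [-0.00539472  0.02622184]
(600, 212) [-0.01600634  0.06231645]
time: 11.05
ee_pos: [0.4994, -0.1182, 0.0635]
orientation: [0.088, 0.996, 0.0, -0.002]
force: [0.4, -0.0, 1.3]
opening: -0.0001
now f [-0.0012 -0.1433] z 0.0635 t 11.05 F [ 0.4 -0.   1.3] open -0.0001
shift [-0.027  2.146 -0.009] turn [ 0.   -0.02  0.01]
```

```bash
python3 -m crank '[[255,[0,0.15,0],[0,0,0]],[255,[0,0.3,0],[0,0,0]],[255,[0,0.42,0],[0,0,0]],[255,[-0.02,0.54,0],[0,0,0]],[255,[-0.02,0.66,0],[0,0,0]],[255,[-0.02,0.78,0],[0,0,0]],[255,[-0.02,0.9,0],[0,0,0]],[255,[-0.02,1.0,0],[0,0,0]]]'; python3 -m crank '[[255,[0,0.1,0],[0,0,0]],[255,[0,0.2,0],[0,0,0]],[255,[0,0.3,0],[0,0,0]],[255,[0,0.4,0],[0,0,0]],[255,[0,0.46,0],[0,0,0]]]';python3 -c "
from h import *
go(0,-.060,.064,90)"
```

```text
time: 11.85
ee_pos: [0.5096, -0.0687, 0.0638]
orientation: [0.088, 0.996, 0.0, -0.001]
force: [-0.1, -3.4, 2.6]
opening: 0.0
time: 12.35
ee_pos: [0.5136, -0.0465, 0.0638]
orientation: [0.088, 0.996, -0.001, -0.001]
force: [-1.6, -7.3, 2.6]
opening: -0.0
now f [ 0.     -0.0701] z 0.0638 t 12.35 F [-1.6 -7.3  2.6] open -0.0
shift [ 0.001  0.203 -0.004] turn [-0.01 -0.02  0.  ]
```

Pushing the stand at about 7 N; continuing gently until it clamps.

```bash
python3 -m crank '[[255,[0,0.06,0],[0,0,0]],[255,[0,0.12,0],[0,0,0]],[255,[0,0.17,0],[0,0,0]],[255,[0,0.2,0],[0,0,0]],[255,[0,0.2,0],[0,0,0]]]';python3 -c "
from h import *
go(0,-.057,.064,90)"; python3 -m crank '[[255,[0,0.03,0],[0,0,0]],[255,[0,0.06,0],[0,0,0]],[255,[0,0.06,0],[0,0,0]]]';python3 -c "
from h import *
go(0,-.057,.064,90)"
```

```text
time: 12.85
ee_pos: [0.5153, -0.0369, 0.0638]
orientation: [0.088, 0.996, -0.001, -0.001]
force: [-1.9, -5.8, 3.0]
opening: 0.0002
now f [ 0.0001 -0.0604] z 0.0638 t 12.85 F [-1.9 -5.8  3. ] open 0.0002
shift [ 0.001  0.068 -0.004] turn [-0.02 -0.02  0.  ]
time: 13.15
ee_pos: [0.5158, -0.0343, 0.0638]
orientation: [0.089, 0.996, -0.002, -0.001]
force: [-1.2, -5.7, 3.0]
opening: 0.0001
now f [ 0.0001 -0.0578] z 0.0638 t 13.15 F [-1.2 -5.7  3. ] open 0.0001
shift [ 0.001  0.015 -0.003] turn [-0.03 -0.02 -0.  ]
```

```bash
for i in 1 2 3; do :; done; python3 -m crank '[[255,[0,0.03,0],[0,0,0]],[255,[0,0.06,0],[0,0,0]],[255,[0,0.06,0],[0,0,0]]]'; python3 -m crank '[[255,[0,0.03,0],[0,0,0]],[255,[0,0.06,0],[0,0,0]],[255,[0,0.06,0],[0,0,0]]]'
```

```text
time: 13.45
ee_pos: [0.5162, -0.0317, 0.0639]
orientation: [0.089, 0.996, -0.003, -0.001]
force: [-1.6, -4.9, 3.1]
opening: -0.0002
time: 13.75
ee_pos: [0.5162, -0.0315, 0.0639]
orientation: [0.09, 0.996, -0.006, -0.002]
force: [-4.4, -14.7, 4.1]
opening: -0.0001
```

```bash
python3 -m crank '[[255,[0,0.05,0],[0,0,0]],[255,[0,0.08,0],[0,0,0]],[255,[0,0.08,0],[0,0,0]]]'; python3 -m crank '[[255,[0,-0.3,0],[0,0,0]],[255,[0,-0.3,-0.8],[0,0,0]],[255,[0,-0.3,-1.6],[0,0,0]],[255,[0,-0.3,-2.4],[0,0,0]],[255,[0,-0.3,-2.8],[0,0,0]],[0,[0,-0.3,-2.8],[0,0,0]]]'; python3 -c "
from h import *
go(0,-.04,.205,0)"
```

```text
time: 14.05
ee_pos: [0.5162, -0.0315, 0.0641]
orientation: [0.091, 0.996, -0.011, -0.002]
force: [-4.3, -19.9, 6.6]
opening: 0.0001
time: 14.65
ee_pos: [0.516, -0.0424, 0.2075]
orientation: [0.091, 0.996, -0.01, 0.001]
force: [-0.4, 0.4, -0.4]
opening: 0.0131
now f [ 0.0017 -0.0657] z 0.2075 t 14.65 F [-0.4  0.4 -0.4] open 0.0131
shift [0.036 0.514 0.04 ] turn [-0.09  0.13 11.22]
```

```bash
python3 -m crank '[[0,[0,0.2,0],[0,0,0.9]],[0,[0,0.4,0],[0,0,1.8]],[0,[0.04,0.51,0],[0,0,2.7]],[0,[0.04,0.51,0],[0,0,3.6]],[0,[0.04,0.51,0],[0,0,4.5]],[0,[0.04,0.51,0],[0,0,5.4]],[0,[0.04,0.51,0],[0,0,6.3]],[0,[0.04,0.51,0],[0,0,7.2]]]' >/dev/null;python3 -c "
from h import *
go(0,-.04,.205,0)"
```

```text
now f [-0.0009 -0.0395] z 0.2051 t 15.45 F [0.6 0.9 0.1] open 0.0853
shift [-0.018  0.01   0.003] turn [-0.03  0.14  3.99]
```

```bash
python3 -m crank '[[0,[0,0,0],[0,0,0.9]],[0,[0,0,0],[0,0,1.8]],[0,[0,0,0],[0,0,2.7]],[0,[-0.02,0.01,0],[-0.03,0.1,3.6]],[0,[-0.02,0.01,0],[-0.03,0.14,3.99]],[0,[-0.02,0.01,0],[-0.03,0.14,3.99]]]' >/dev/null;python3 - <<'E'
from h import *
go(0,.038,.2,0)
s=ctrl.sense();im=ctrl.get_image("wrist");np.save("pics/w5.npy",im)
cv2.imwrite("pics/w5.png",cv2.resize(im[20:270,190:430],(576,600),interpolation=cv2.INTER_CUBIC)[:,:,::-1])
th,Q,o,_=fix()
P=lambda x,y,z:np.append(Q@[x,y]+o,z)
p=pix("wrist",[P(-.022,.016,.084),P(.022,.016,.084),P(-.022,.06,.084),P(.022,.06,.084),P(0,.06,.078),P(-.055,-.14,.014),P(.055,-.14,.014)],s)
print((p-[190,20])*2.4)
E
```

```text
now f [-0.0006 -0.0397] z 0.2035 t 16.05 F [ 0.8  0.9 -0.5] open 0.0856
shift [1.554 0.011 0.072] turn [-0.02 -0.01 -0.  ]
[[222.5182225  323.74192046]
 [386.04274949 323.68672586]
 [219.31912958 152.0413414 ]
 [389.11846614 151.84931504]
 [304.26898252 154.44410308]
 [161.89881679 729.88467929]
 [448.35522471 730.3205332 ]]
```

View pics/w5.png

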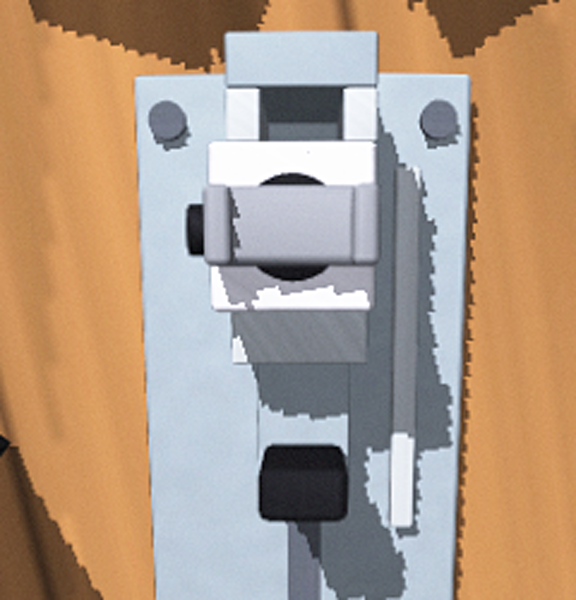

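Picture 8: the stand is against the fixed jaw, square, with the button (195,230) to the front. The socket is about 3 mm to -x (centre 292 px against the fixture centre at 304 px) and the jaw plate is against it. I'll press the button by squeezing between button and back face, so there is no net push on the stand.

```bash
python3 -m crank '[[0,[0.6,-0.03,0],[0,0,0]],[0,[1.2,-0.05,0],[0,0,0]],[0,[1.57,-0.05,0.4],[0,0,0]],[0,[1.57,-0.05,1.2],[0,0,0]],[0,[1.57,-0.05,1.9],[0,0,0]],[0,[1.57,-0.05,2.4],[0,0,0]],[0,[1.57,-0.05,2.55],[0,0,0]],[0,[1.57,-0.05,2.55],[0,0,0]]]' 20; python3 -c "
from h import *
go(-.0033,.039,.076,0)"
```

```text
time: 16.9
ee_pos: [0.5284, 0.0616, 0.0751]
orientation: [0.766, 0.642, -0.002, -0.002]
force: [0.5, 0.9, 0.2]
opening: 0.0853
now f [-0.0044  0.0388] z 0.0751 t 16.9 F [0.5 0.9 0.2] open 0.0853
shift [ 0.004  0.022 -0.017] turn [-0.04 -0.    0.01]
```

```bash
python3 -m crank '[[90,[0,0.02,0],[0,0,0]],[90,[0,0.02,0],[0,0,0]],[100,[0,0.02,0],[0,0,0]],[106,[0,0.02,0],[0,0,0]],[112,[0,0.02,0],[0,0,0]],[116,[0,0.02,0],[0,0,0]],[116,[0,0.02,0],[0,0,0]],[116,[0,0.02,0],[0,0,0]]]'
python3 - <<'E'
from h import *
go(-.0033,.039,.076,0)
a=ctrl.get_image("wrist");np.save("pics/w6.npy",a)
cv2.imwrite("pics/w6.png",a[140:480,80:560,::-1])
E
```

```text
time: 17.7
ee_pos: [0.5294, 0.0614, 0.0752]
orientation: [0.766, 0.642, -0.002, -0.002]
force: [0.2, 0.3, 1.0]
opening: 0.0462
now f [-0.0034  0.0388] z 0.0752 t 17.7 F [0.2 0.3 1. ] open 0.0462
shift [ 0.003  0.003 -0.017] turn [-0.04 -0.    0.01]
```

View pics/w6.png

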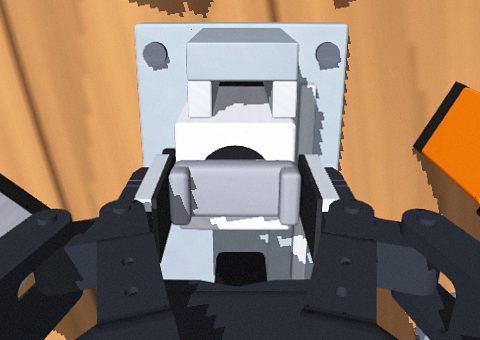

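Run:
```python
from h import *
th,Q,o,_=fix();s=ctrl.sense()
P=lambda x,y,z:np.append(Q@[x,y]+o,z)
for z in(.1,.115): print(z,pix("wrist",[P(-.025,.039+a,z) for a in(-.01,.01)]+[P(.019,.039+a,z) for a in(-.01,.01)],s)-[80,140])
print(pix("wrist",[P(-.025,.061,.084),P(.019,.061,.084)],s)-[80,140])
```

```text
0.1 [[170.40585604 233.4230997 ]
 [167.39620684 180.62855367]
 [299.05447983 234.1753817 ]
 [302.14400415 181.29876167]]
0.115 [[162.52990837 261.35411576]
 [158.60987911 203.85807622]
 [305.89447857 262.26925486]
 [309.84539873 204.67768159]]
[[173.49489725 129.76323429]
 [297.04881595 130.26904607]]
```

Head not risen yet (it matches z≈0.100). Squeezing further.

```bash
python3 -m crank '[[119,[0,0,0],[0,0,0]],[122,[0,0,0],[0,0,0]],[125,[0,0,0],[0,0,0]],[128,[0,0,0],[0,0,0]],[128,[0,0,0],[0,0,0]]]'
python3 - <<'E'
from h import *
go(-.0033,.039,.076,0)
a=ctrl.get_image("wrist");np.save("pics/w7.npy",a)
cv2.imwrite("pics/w7.png",a[140:480,80:560,::-1])
b=np.load("pics/w6.npy"); print(np.abs(a.astype(int)-b)[250:400,250:400].mean())
E
```

```text
time: 18.25
ee_pos: [0.5289, 0.0615, 0.0754]
orientation: [0.766, 0.642, -0.002, -0.003]
force: [-3.6, 0.4, 5.4]
opening: 0.0433
now f [-0.0039  0.0389] z 0.0754 t 18.25 F [-3.6  0.4  5.4] open 0.0433
shift [ 0.003  0.012 -0.011] turn [-0.04 -0.    0.01]
12.235881481481481
```

View pics/w7.png

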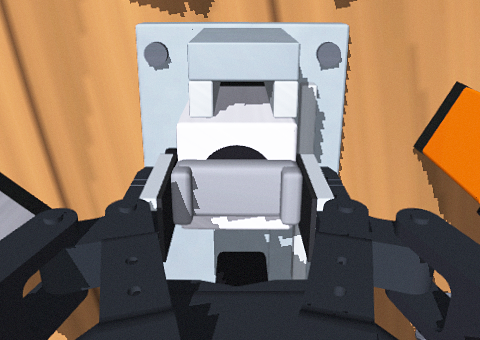

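```bash
python3 -m crank '[[123,[0,0,0],[0,0,0]],[119,[0,0,0],[0,0,0]],[116,[0,0,0],[0,0,0]],[116,[0,0,0],[0,0,0]],[112,[0,0,0],[0,0,0]],[112,[0,0,0],[0,0,0]]]'
python3 - <<'E'
from h import *
go(-.0033,.039,.076,0)
a=ctrl.get_image("wrist");np.save("pics/w8.npy",a)
for n in("w6","w7","w8"):
    b=np.load(f"pics/{n}.npy").astype(int)
    print(n,"col profile",b[300:385:6,316].mean(1).round(),"\n rowprofile",b[335,240:390:5].mean(1).round())
E
```

```text
time: 18.9
ee_pos: [0.5289, 0.0615, 0.0753]
orientation: [0.766, 0.642, -0.002, -0.003]
force: [0.4, 0.2, -0.4]
opening: 0.0479
now f [-0.0039  0.0388] z 0.0753 t 18.9 F [ 0.4  0.2 -0.4] open 0.0479
shift [ 0.003  0.011 -0.013] turn [-0.04 -0.    0.01]
w6 col profile [121. 184. 209. 196. 198. 199. 195. 193. 195. 157. 214. 253. 109. 109.
 111.] 
 rowprofile [ 19.  17.  85. 211. 187. 161.  61. 190. 192. 193. 194. 194. 192. 194.
 194. 195. 195. 194. 195. 198. 197. 197. 194. 194. 140. 198. 196. 188.
  58.  31.]
w7 col profile [134. 189. 207. 198. 200. 199. 194. 191. 189. 147. 214. 253. 106. 107.
 110.] 
 rowprofile [ 35.  19.  10. 100.  96. 185. 106. 195. 193. 191. 191. 194. 195. 195.
 192. 192. 192. 198. 194. 196. 193. 196. 195. 194. 127. 189. 200. 192.
 132.  26.]
w8 col profile [132. 184. 212. 199. 197. 198. 191. 191. 189. 150. 215. 253. 108. 112.
 110.] 
 rowprofile [ 20.  16.  36. 190. 194. 184.  89. 196. 195. 197. 192. 192. 194. 195.
 193. 193. 195. 194. 193. 195. 197. 198. 197. 197. 103. 193. 198. 192.
 117.  31.]
```

Run:
```python
from h import *
s=ctrl.sense();M=R.from_quat(s["orientation"]).as_matrix()
for x in(.011,-.011):
  for zt in(0,.005,.01,.015,.022): print(x,zt,pix("wrist",[s["ee_pos"]+M@[x,-.0235,zt],s["ee_pos"]+M@[x,.0235,zt]],s).round().tolist())
a=np.load("pics/w8.npy");c=a[250:400,190:440];cv2.imwrite("pics/w8.png",cv2.resize(c,(800,480),interpolation=cv2.INTER_CUBIC)[:,:,::-1])
```

```text
0.011 0 [[253.0, 290.0], [375.0, 290.0]]
0.011 0.005 [[255.0, 285.0], [373.0, 285.0]]
0.011 0.01 [[257.0, 280.0], [372.0, 281.0]]
0.011 0.015 [[259.0, 276.0], [370.0, 276.0]]
0.011 0.022 [[261.0, 271.0], [368.0, 271.0]]
-0.011 0 [[256.0, 341.0], [373.0, 341.0]]
-0.011 0.005 [[258.0, 335.0], [371.0, 335.0]]
-0.011 0.01 [[259.0, 329.0], [370.0, 329.0]]
-0.011 0.015 [[261.0, 323.0], [368.0, 324.0]]
-0.011 0.022 [[263.0, 316.0], [366.0, 316.0]]
```

View pics/w8.png

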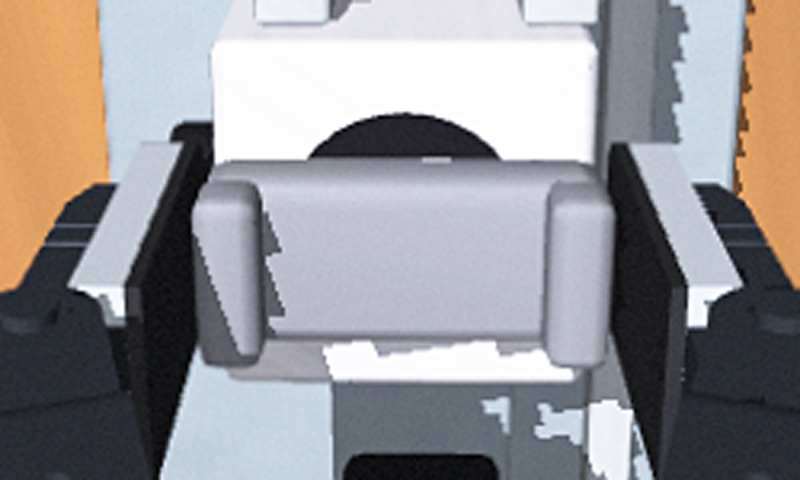

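The view shows the pad tips end near the socket top, farther back than I assumed, so they pinched the socket and head above the button. I'll reopen, go 13 mm lower and squeeze again.

```bash
python3 -m crank '[[70,[0,0,0],[0,0,0]],[70,[0,0,0],[0,0,0]],[70,[0.05,0,0.1],[0,0,0]],[70,[0.05,0,0.2],[0,0,0]],[70,[0.05,0,0.26],[0,0,0]],[70,[0.05,0,0.26],[0,0,0]]]'; python3 -m crank '[[85,[0,0,0],[0,0,0]],[92,[0,0,0],[0,0,0]],[98,[0,0,0],[0,0,0]],[104,[0,0,0],[0,0,0]],[108,[0,0,0],[0,0,0]],[112,[0,0,0],[0,0,0]],[115,[0,0,0],[0,0,0]],[115,[0,0,0],[0,0,0]]]'
python3 - <<'E'
from h import *
go(-.0033,.039,.063,0)
s=ctrl.sense();a=ctrl.get_image("wrist");np.save("pics/w9.npy",a)
print(a[290:480:8,316].mean(1).round())
th,Q,o,_=fix();P=lambda x,y,z:np.append(Q@[x,y]+o,z)
for z in(.1,.115): print(z,pix("wrist",[P(-.003,.041+b,z) for b in(-.01,.01)],s).round())
E
```

```text
time: 19.55
ee_pos: [0.5287, 0.0639, 0.0615]
orientation: [0.766, 0.642, -0.002, -0.003]
force: [-0.0, 0.3, 0.3]
opening: 0.0614
time: 20.35
ee_pos: [0.5286, 0.064, 0.0616]
orientation: [0.766, 0.642, -0.002, -0.003]
force: [-3.4, 1.8, 3.2]
opening: 0.047
now f [-0.0046  0.0412] z 0.0616 t 20.35 F [-3.4  1.8  3.2] open 0.047
shift [-0.044  0.027 -0.028] turn [-0.05 -0.    0.01]
[253. 253. 255.  38.  40. 230. 230. 241. 153. 212. 199. 196. 195. 191.
 188. 194.  24.  38.  37.  47.  45.  42.  48.  42.]
0.1 [[318. 400.]
 [318. 343.]]
0.115 [[317. 435.]
 [318. 373.]]
```

Contact forces have appeared and the head edge has shifted toward the risen position. I'll open, lift and check with a view (picture 12, the last).

```bash
python3 -m crank '[[115,[0,0,0],[0,0,0]],[60,[0,0,0],[0,0,0]],[60,[0,0,0],[0,0,0]],[60,[0,0,0],[0,0,0]],[60,[0,0,-0.4],[0,0,0]],[30,[0,0,-1.0],[0,0,0]],[0,[-0.5,0.05,-1.8],[0,0,0]],[0,[-1.2,0.08,-2.6],[0,0,0]]]' ; python3 -m crank '[[0,[-0.4,0,-0.2],[0,0,0]],[0,[-0.4,0,-0.2],[0,0,0]]]'
python3 - <<'E'
from h import *
go(-.003,.04,.2,0)
s=ctrl.sense();im=ctrl.get_image("wrist");np.save("pics/w10.npy",im);b=ctrl.get_image("side");np.save("pics/s10.npy",b)
A=cv2.resize(im[20:270,190:430],(480,500),interpolation=cv2.INTER_CUBIC);B=cv2.resize(b[180:330,270:390],(320,400),interpolation=cv2.INTER_CUBIC)
cv2.imwrite("pics/m10.png",np.hstack([A,cv2.copyMakeBorder(B,0,100,0,0,0)])[:,:,::-1])
th,Q,o,_=fix();P=lambda x,y,z:np.append(Q@[x,y]+o,z)
for z in(.1,.115): print(z,((pix("wrist",[P(x,.041+b,z) for x in(-.025,.019) for b in(-.01,.01)],s)-[190,20])*2).round().tolist())
print("sock",((pix("wrist",[P(x,.041+b,.084) for x in(-.025,.019) for b in(-.022,.022)],s)-[190,20])*2).round().tolist())
E
```

```text
time: 21.2
ee_pos: [0.5236, 0.0063, 0.1905]
orientation: [0.765, 0.643, -0.002, -0.003]
force: [2.0, -0.9, 0.3]
opening: 0.0856
time: 21.4
ee_pos: [0.5216, -0.0155, 0.2033]
orientation: [0.766, 0.642, -0.0, -0.001]
force: [1.6, 1.2, -0.3]
opening: 0.0854
now f [ 0.0025 -0.0382] z 0.2033 t 21.4 F [ 1.6  1.2 -0.3] open 0.0854
shift [ 1.564 -0.107  0.067] turn [-0.01 -0.    0.01]
0.1 [[160.0, 227.0], [158.0, 157.0], [307.0, 227.0], [308.0, 157.0]]
0.115 [[153.0, 227.0], [152.0, 152.0], [310.0, 227.0], [311.0, 152.0]]
sock [[166.0, 265.0], [163.0, 121.0], [303.0, 265.0], [305.0, 121.0]]
```

View pics/m10.png

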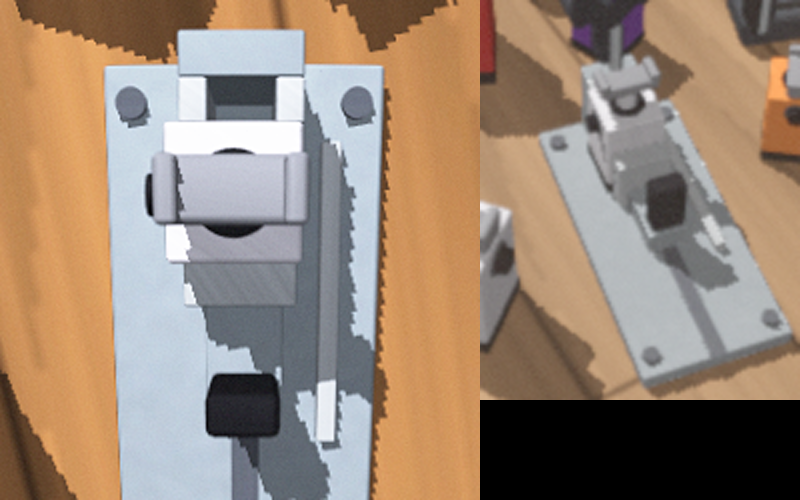

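Picture 12: the mast has risen. The head bar is 155 px wide, against 158 predicted at 15 mm up and 149 when down, and the side view shows the mast under it. The stand is still clamped with the button to the front. Next: turn the tool and grip the head.

```bash
python3 -m crank '[[0,[0.2,0,0],[0,0,-0.9]],[0,[0.5,0,0],[0,0,-1.8]],[0,[0.8,-0.1,0],[0,0,-2.7]],[0,[1.1,-0.1,0],[0,0,-3.6]],[0,[1.4,-0.1,0],[0,0,-4.5]],[0,[1.58,-0.11,0],[0,0,-5.4]],[0,[1.58,-0.11,0],[0,0,-6.3]],[0,[1.58,-0.11,0],[0,0,-7.2]]]' 40 >/dev/null; python3 -c "
from h import *
go(-.0033,.041,.2,90)"
```

```text
now f [-0.0055  0.0437] z 0.1987 t 22.3 F [-0.3 -0.4 -0. ] open 0.0855
shift [-0.066 -0.024 -0.027] turn [-0.02 -0.06 -3.97]
```

```bash
python3 -m crank '[[60,[0,0,0],[0,0,-0.9]],[60,[0,0,0],[0,0,-1.8]],[60,[0,0,0],[0,0,-2.7]],[60,[-0.05,-0.02,0],[0,0,-3.6]],[60,[-0.07,-0.03,0],[-0.02,-0.06,-3.97]],[60,[-0.07,-0.03,0],[-0.02,-0.06,-3.97]]]' >/dev/null
python3 - <<'E'
from h import *
go(-.0033,.041,.103,90)
s=ctrl.sense();im=ctrl.get_image("wrist");np.save("pics/w11.npy",im)
# head bar by intensity: print profiles along cols at the predicted head row
th,Q,o,_=fix();P=lambda x,y,z:np.append(Q@[x,y]+o,z)
p=pix("wrist",[P(-.003,.041,.11),P(-.003,.031,.11),P(-.003,.051,.11),P(-.025,.041,.115),P(.019,.041,.115)],s);print(p.round())
r=int(p[0,1]);c=int(p[0,0]);print(im[r-8,c-60:c+60:4].mean(1).round())
E
```

```text
now f [-0.004   0.0414] z 0.1972 t 22.9 F [-0.5 -0.3 -0.9] open 0.0652
shift [-0.019 -0.009  1.883] turn [-0.   -0.02  0.01]
[[314. 251.]
 [297. 251.]
 [331. 251.]
 [314. 217.]
 [314. 288.]]
[128. 126. 124. 152. 152. 155. 152. 152. 195. 196. 192.  27. 172. 216.
 219. 219. 221. 221. 224. 228.  48. 255. 255. 255. 112. 119. 113.  97.
  79. 233.]
```

```bash
python3 -m crank '[[60,[-0.01,0.02,0.5],[0,0,0]],[60,[-0.01,0.02,1.0],[0,0,0]],[60,[-0.01,0.02,1.4],[0,0,0]],[60,[-0.01,0.02,1.7],[0,0,0]],[60,[-0.01,0.02,1.88],[0,0,0]],[60,[-0.01,0.02,1.88],[0,0,0]]]';  python3 -m crank '[[150,[0,0,0],[0,0,0]],[190,[0,0,0],[0,0,0]],[220,[0,0,0],[0,0,0]],[220,[0,0,0],[0,0,0]],[220,[0,0,0],[0,0,0]]]' 40; python3 -c "
from h import *
go(-.0033,.041,.103,90)"
```

```text
time: 23.55
ee_pos: [0.5287, 0.0652, 0.1018]
orientation: [0.089, 0.996, -0.0, -0.003]
force: [0.5, 0.1, 0.2]
opening: 0.0656
time: 24.05
ee_pos: [0.5289, 0.064, 0.1023]
orientation: [0.089, 0.996, -0.001, -0.002]
force: [-0.2, -4.6, 0.4]
opening: 0.0187
now f [-0.0043  0.0413] z 0.1023 t 24.05 F [-0.2 -4.6  0.4] open 0.0187
shift [-0.021 -0.005 -0.015] turn [-0.02 -0.03 -0.01]
```

```bash
python3 -m crank '[[220,[0,-0.02,-0.05],[0,0,0]],[220,[0,-0.02,-0.15],[0,0,0]],[220,[0,-0.02,-0.25],[0,0,0]],[220,[0,-0.02,-0.35],[0,0,0]],[220,[0,-0.02,-0.4],[0,0,0]],[220,[0,-0.02,-0.4],[0,0,0]]]'; python3 -m crank '[[220,[0,0,-0.08],[0,0,0]],[220,[0,0,-0.16],[0,0,0]],[220,[0,0,-0.2],[0,0,0]],[220,[0,0,-0.2],[0,0,0]]]'
```

```text
time: 24.65
ee_pos: [0.529, 0.0633, 0.1228]
orientation: [0.089, 0.996, -0.001, -0.002]
force: [-0.1, 2.0, -0.3]
opening: 0.0186
time: 25.05
ee_pos: [0.5289, 0.0634, 0.1329]
orientation: [0.089, 0.996, -0.001, -0.002]
force: [0.4, 0.8, -2.9]
opening: 0.0182
```

```bash
python3 -m crank '[[220,[0,0,-0.1],[0,0,0]],[220,[0,0,-0.2],[0,0,0]],[220,[0,0,-0.3],[0,0,0]],[220,[0,0,-0.4],[0,0,0]],[220,[0,0,-0.48],[0,0,0]],[220,[0,0,-0.48],[0,0,0]]]'; python3 -m crank '[[220,[0,0,-0.06],[0,0,0]],[220,[0,0,-0.06],[0,0,0]],[220,[0,0,-0.06],[0,0,0]]]'; python3 -m crank '[[220,[0,0,-0.04],[0,0,0]],[220,[0,0,-0.04],[0,0,0]],[220,[0,0,-0.04],[0,0,0]]]'
```

```text
time: 25.65
ee_pos: [0.5291, 0.0634, 0.1576]
orientation: [0.089, 0.996, -0.001, -0.002]
force: [1.0, 1.4, -2.4]
opening: 0.0184
time: 25.95
ee_pos: [0.5291, 0.0634, 0.1606]
orientation: [0.089, 0.996, -0.001, -0.002]
force: [0.2, 0.8, -3.1]
opening: 0.0189
time: 26.25
ee_pos: [0.5291, 0.0634, 0.1625]
orientation: [0.089, 0.996, -0.001, -0.002]
force: [-1.2, 1.9, -3.1]
opening: 0.0185
```

```bash
for_rows='' ; python3 -m crank '[[220,[0,0,-0.03],[0,0,0]],[220,[0,0,-0.03],[0,0,0]],[220,[0,0,-0.03],[0,0,0]]]' | egrep 'ee_pos|force'; python3 -m crank '[[220,[0,0,-0.02],[0,0,0]],[220,[0,0,-0.02],[0,0,0]],[220,[0,0,-0.02],[0,0,0]]]'| egrep 'ee_pos|force'; python3 -m crank '[[220,[0,0,-0.02],[0,0,0]],[220,[0,0,-0.02],[0,0,0]],[220,[0,0,-0.02],[0,0,0]]]'| egrep 'ee_pos|force'
```

```text
ee_pos: [0.5292, 0.0634, 0.1641]
force: [-0.4, 1.5, -2.5]
ee_pos: [0.5291, 0.0634, 0.1651]
force: [-0.3, 1.4, -2.8]
ee_pos: [0.5291, 0.0634, 0.1662]
force: [-0.5, 2.2, -3.2]
```

```bash
python3 -m crank '[[220,[0,0,-0.02],[0,0,0]],[220,[0,0,-0.02],[0,0,0]],[220,[0,0,-0.02],[0,0,0]]]' | egrep 'ee_pos|force'; python3 -m crank '[[220,[0,0,-0.02],[0,0,0]],[220,[0,0,-0.02],[0,0,0]],[220,[0,0,-0.02],[0,0,0]]]'| egrep 'ee_pos|force'
python3 - <<'E'
from h import *
b=ctrl.get_image("side");a=ctrl.get_image("wrist");s=ctrl.sense()
np.save("pics/s12.npy",b);np.save("pics/w12.npy",a)
th,Q,o,_=fix();P=lambda x,y,z:np.append(Q@[x,y]+o,z)
# stand corner near-front: dark base band vs white; compare side frames at the stand's lower region
c=np.load("pics/s10.npy")
q=pix("side",[P(-.025,.019,.014),P(-.025,.019,.084),P(-.025,.063,.014),P(-.025,.063,.084)]).round().astype(int);print(q.tolist())
x0,x1=q[:,0].min()-3,q[:,0].max()+3;y0,y1=q[:,1].min(),q[:,1].max()
A,B=[cv2.cvtColor(i[y0:y1,x0:x1],cv2.COLOR_RGB2GRAY).astype(np.float32) for i in(c,b)]
print("stand shift side px before/after pull",cv2.phaseCorrelate(A,B))
E
```

```text
ee_pos: [0.5291, 0.0634, 0.1673]
force: [-0.9, 2.1, -3.0]
ee_pos: [0.5291, 0.0634, 0.168]
force: [0.6, 1.9, -6.3]
[[317, 252], [317, 229], [310, 236], [310, 213]]
stand shift side px before/after pull ((0.1124144764095627, -0.11556611235378966), 0.7102894715468089)
```

Second stop felt at z = 0.168 (6.3 N, up from 3 N), and the stand has not shifted (0.1 px). Backing off 1 mm, settling and handing in.

```bash
python3 -m crank '[[220,[0,0,0.02],[0,0,0]],[220,[0,0,0.02],[0,0,0]],[220,[0,0,0.02],[0,0,0]],[220,[0,0,0.02],[0,0,0]],[220,[0,0,0.02],[0,0,0]]]'; python3 -c "
from h import *
s=ctrl.sense();print(np.abs(s['qd']).max(),s['force'],s['opening'])
print(ctrl.sign_off())"
```

```text
time: 28.35
ee_pos: [0.5291, 0.0634, 0.1672]
orientation: [0.089, 0.996, -0.001, -0.002]
force: [-0.6, 1.3, -3.7]
opening: 0.0186
0.0012255628935885132 [-0.6444026   1.32125769 -3.74410765] 0.01860785241060873
the job is handed in; nothing more can be done
None
```

The job is handed in at about 28 s of the 72 s allowed, with the arm holding the head about 1 mm below the second stop. No verdict was reported.

**What I did:** I slid the jaw open and turned the smaller white stand a quarter turn, held about 5 mm off the floor. I put it down and pushed the jaw shut, reaching about 20 N against the stop. I then pressed the button by squeezing the stand between its button and back face, gripped the saddle head and pulled it up.

**Last checks:**
- **Second stop:** the pull rose from about 3 N to 6.3 N at TCP z = 0.168. That is about 66 mm of pull after the 15 mm spring-up, which fits 80 mm in all.
- **Final hold:** 3.7 N downward on the tool, head gripped at a 40 N setting with the fingers reading 18.6 mm on the 20 mm bar, and the arm still.
- **Stand:** it moved only about 0.1 px in the side view between the start and end of the pull. Just before the pull it sat about 3 mm to the front of the fixture's middle, square against the fixed jaw.

**What went wrong:** the first squeeze was too high. It pinched the socket top and head, so the mast did not rise, and I repeated it 13 mm lower.

**Not checked:** I judged the jaw value only from images and contact force. I did not measure the bystanders at the end, but I saw no contact with any of them.

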